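# Shift the bench lathe's gearbox to the green speed

### The job

Set the bench lathe to its green speed: push the gearbox's black ball lever through the gate, along the middle slot to the cross channel, across, and into the slot marked by the green dot until it is fully home. Only push it with the fingertips or the outside of the fingers, never with the knob or stem between them, and do not run it home in a slot of another colour. Leave the loose things where they are, and finish with the hand clear of the lever.

Things in the scene. Friction and masses are not known exactly. Their poses are not given: they have to be found in the camera images.
- gearbox: Fixed grey lathe gearbox. Origin at the centre of the underside of its grey housing, on the bench; x points to the far side (to the white motor), y to its left, z up; turned about the vertical by up to 0.35 rad. Housing 190 (x) by 250 (y) by 100 mm high, on a 210 by 270 mm foot; the motor and spindle behind it reach x = +210 mm and 110 mm height.
- gate (a point): Centre of the top face of the aluminium gate on the gearbox, 118 mm above the bench, axes as the gearbox. Gate 100 (x) by 124 (y) mm. Three slots along x, at y = -26, 0 and +26 mm, are joined only by a cross channel along y at x = 0 (a double H). Slots and channel are 16 mm wide; walls have rounded ends. The lever's pivot lies 103 mm straight below.
- knob (a point): Centre of the lever's black ball knob, 30 mm across, 170 mm from the pivot: 185 mm above the bench when upright, about 176 at full tilt. z axis up the stem (8 mm thick, 50 mm of it bare between gate and knob). Starts anywhere along the middle slot. In the gearbox frame: y = 0 or +-44 mm in the slots, x = 0 in the channel (3 mm of play each), x = +-31 mm at the slot ends.
- shift (a joint): Lever tilt along the slots, rad: 0 in the cross channel, positive with the knob towards the gearbox's +x, about 0.18 at the slot ends. A push of 2 to 4 N at the knob moves the lever; it has no spring and stays where it is left; the gate walls stop it.
- cross (a joint): Lever tilt across the slots, rad: 0 in the middle slot, positive with the knob towards the gearbox's +y, about 0.26 in the outer slots.
- green_dot: Green dot, 18 mm across, flat on the gate's top face (118 mm above the bench) at a corner, just off the closed end of the outer slot it marks: x = +-31 mm, y = +-44 mm in the gearbox frame. Which colour marks which of the four outer slot ends changes from run to run. With the lever fully home in that slot the knob's centre is straight above the dot.
- red_dot: Red dot, 18 mm across, flat on the gate's top face (118 mm above the bench) at a corner, just off the closed end of the outer slot it marks: x = +-31 mm, y = +-44 mm in the gearbox frame. Which colour marks which of the four outer slot ends changes from run to run. With the lever fully home in that slot the knob's centre is straight above the dot.
- yellow_dot: Yellow dot, 18 mm across, flat on the gate's top face (118 mm above the bench) at a corner, just off the closed end of the outer slot it marks: x = +-31 mm, y = +-44 mm in the gearbox frame. Which colour marks which of the four outer slot ends changes from run to run. With the lever fully home in that slot the knob's centre is straight above the dot.
- blue_dot: Blue dot, 18 mm across, flat on the gate's top face (118 mm above the bench) at a corner, just off the closed end of the outer slot it marks: x = +-31 mm, y = +-44 mm in the gearbox frame. Which colour marks which of the four outer slot ends changes from run to run. With the lever fully home in that slot the knob's centre is straight above the dot.
- loupe: A silvery watchmaker's loupe, 32 mm across and 26 mm high, standing on the gearbox housing (top at 100 mm) near its left edge; loose, not to be moved. Origin at the centre of its underside.
- case_ring: A brass watch-case ring, 40 mm across and 9 mm high, lying on the gearbox housing near its right edge; loose, not to be moved. Origin at the centre of its underside.
- screwdriver: A small screwdriver, 130 mm long, lying on the bench to the right of the gearbox; loose, not to be moved. Origin at the middle of its length, on the underside.
- oil_jar: A small amber jar with a yellow cap, 36 mm across and 45 mm high, standing to the left of the gearbox's motor; loose, not to be moved. Origin at the centre of its underside.
- blower: A terracotta-red blower bulb, 56 mm across and 85 mm high, standing to the left of the gearbox; loose, not to be moved. Origin at the centre of its underside.
- dome: A clear or milky dust dome with a knob, 96 mm across and 74 mm high, standing to the right of the gearbox; loose, not to be moved. Origin at the centre of its underside.
- wax_tin: A yellow tin with a pale lid, 52 mm across and 22 mm high, standing to the left of the gearbox; loose, not to be moved. Origin at the centre of its underside.

How it is judged:
At the end, for the whole second after the job is handed in: The knob's centre stands within 8 mm (seen from above) of the green dot, which only the fully engaged lever reaches; the lever is at rest (under 0.05 rad/s), and every loose thing is within 15 mm of where it began (horizontal distance between knob and green_dot below 0.008 m and velocity of joint shift between -0.05 and 0.05 rad/s and velocity of joint cross between -0.05 and 0.05 rad/s and not (distance of loupe from where it was at the start of the episode above 0.015 m) and not (distance of case_ring from where it was at the start of the episode above 0.015 m) and not (distance of screwdriver from where it was at the start of the episode above 0.015 m) and not (distance of oil_jar from where it was at the start of the episode above 0.015 m) and not (distance of blower from where it was at the start of the episode above 0.015 m) and not (distance of dome from where it was at the start of the episode above 0.015 m) and not (distance of wax_tin from where it was at the start of the episode above 0.015 m)); the robot touches nothing.
It fails at once if the lever is run home in a slot of another colour (knob within 8 mm of its dot, seen from above) (horizontal distance between knob and red_dot below 0.008 m or horizontal distance between knob and yellow_dot below 0.008 m or horizontal distance between knob and blue_dot below 0.008 m).
It fails at once if the knob or stem is taken between the fingers (the grasp point comes within 9 mm of the lever's axis, from the gate to just over the knob) (x of the grasp point in the frame of knob between -0.009 and 0.009 m and y of the grasp point in the frame of knob between -0.009 and 0.009 m and z of the grasp point in the frame of knob between -0.06 and 0.027 m).
It fails at once if a loose thing is moved by more than 15 mm, or lifted (distance of any of loupe, case_ring, screwdriver, oil_jar, blower, dome, wax_tin from where it was at the start of the episode above 0.015 m).
It also fails if it takes over 64 s, if anything falls off the work surface, if the arm or the gripper's body presses on something with over 40 N, if the wrist force passes 120 N, or if a joint passes its speed limit or range.

### The arm

A 6-joint arm with a two-finger parallel gripper is mounted at the origin on the work surface. World frame = base frame: x ahead of the robot, y to its left, z up, the work surface at z = 0. Lengths are in m, angles in rad, forces in N, time in s.
With the tool pointing down it reaches from about 0.25 to 0.775 m from the base axis. Payload 8.9 kg.
Tool frame: the origin (TCP) lies between the finger pads; the fingertips stand 14 mm ahead of it and the grasp point (between the pads) lies 5 mm behind it (manip.tcp_to_tips is the z of the fingertips in the tool frame, in m); z points along the fingers, y is the direction in which the jaws open and shut (so a half turn about z gives the same grasp; the last joint's range is limited). The gripper opens to 85 mm and grips with 20 to 120 N. Pads are 22 mm wide; open, the fingers measure 114 mm over their backs; the gripper's body (76 mm by 85 mm) begins 54 mm behind the grasp point. The pads swing forward as they close: fully open they stand 13 mm farther back than shut.
Start: joints at [0.988, 0.291, -0.153, 1.127, 0, 1.431], TCP at [0.225, 0.474, 0.245] pointing down, gripper open.
Joint ranges: [-2.52, 2.52], [-0.91, 1.74], [-1.3, 1.37], [-1.96, 2.02], [-1.52, 1.47], [-3.14, 3.14]. Speed limits (rad/s): [2.22, 2.22, 2.79, 3.14, 3.14, 3.14].

### API

Orientations are given as [roll, pitch, yaw] about the fixed x, y, z axes, in that order (R = Rz(yaw) Ry(pitch) Rx(roll)).
In Python, from plant import manip gives the robot as it stands. The module is installed in compiled form; this text tells all that it offers.
- The arm moves only by the tool move_arm, never from a script. Its argument "steps" is a list that holds one entry, the list of rows, each a list of 7 numbers: the closure, from -1 (fully open) to 1 (shut), so that 0 is half open, then the shift along the tool's x, y, z in units of 0.05 m (1.0 is 0.05 m), then the turn, a rotation vector about the tool's x, y, z in units of 4 degrees (1.0 is 4 degrees). A call has exactly 10 rows; each row shifts and turns the commanded pose from where the row before left it, along the tool's axes as they then stand; what a row does not reach is not made up. A row lasts 1/8 s, in which the tool goes at most 62.5 mm and 10.7 degrees, less where a joint would pass 70% of its speed; a pose out of reach is approached as far as the arm can. A call with a number of a shift or a turn outside -1 to 1 is refused whole. A call with a gripper value outside its range is refused whole. The fingers move at their own pace and stop on an object; the grip force is fixed at half the most. Time passes only in rows, so rows that do not move let the fingers close, or fill a call up. It gives the time, the measured TCP pose, the force and the opening at its end, in the units of the state.
- manip.state(): the state, without advancing time (a new reading comes with each control period).
- manip.snapshot(name): name is "scene" or "side" or "wrist"; returns a dict with "color" (420x560x3 uint8, red, green, blue), "camera_matrix" (3x3 intrinsics, pixels), "dist" ([k1, k2, p1, p2, k3] as OpenCV has them; the pictures are not rectified), "position" and "rotation" of the camera in the world; the wrist camera has in their place "tool_from_camera" (4x4, takes a point from camera to tool coordinates, whose origin is the TCP and whose axes are the flange's). Camera axes: x right, y down, z forward; pixel columns grow to the right and rows downward; lengths in m; the calibration is good to about 2 mm. A picture is of the moment at which its call begins: read the wrist's pose just before it. There is no depth.
- manip.hand_in(): hands the job in, once; it reports no verdict.
Trained networks look in a picture, given as the dict that the camera call returned (one of the last four; its "shot" number tells which), for a name from the list of things; names that differ only in an ending like _2 or _b are one class to them, and where a whole thing is asked for, a point or a joint stands for the part that bears it (a point fixed in the world has none). Each returns a list of dicts, best first, with "confidence" (0 to 1); they miss things now and then, are a little off and sometimes report something else, mostly with a low value. They report only what shows in the picture. A call takes as long as a camera call.
- manip.recognise(thing, picture): "point" ([column, row] in pixels, amid what is visible of it).
- manip.cut_out(thing, picture): "pixels" (420x560 bool, what is visible of it) and "point" ([column, row] in pixels, amid what is visible of it).
- manip.landmark_of(thing, picture): "point" ([column, row] in pixels: a listed point, or the origin of a listed thing).
The state is a dict: "time": time; "joint_pos": joint angles; "joint_velocities": joint speeds; "joint_efforts": joint torques, N m; "tool_pos": TCP position; "tool_rot": TCP orientation; "wrist_force": force on the tool from outside, world axes, zero at the start; "torque": the same for the moment, N m; "opening": finger opening in m.
Only numpy, scipy, OpenCV 4.12 (cv2) and the standard library are available. Lean on these libraries where they do the work, as an engineer would, in place of code of your own. Each camera call takes 0.05 s, during which the arm holds its last target.

## Working session

There is one attempt and no reset: what is moved stays moved. The work goes in short steps, Python scripts to look and compute and a tool call to move; the robot and the scene stay as the last step left them, time stands still between calls to the robot, and variables do not carry over. Pictures are saved under pics/ and viewed, and the job is handed in when it is done.

Besides the shell and the picture viewer there is one more tool, called after "Request:" in YAML: its name, and indented under it one key for each argument. move_arm: Moves the arm, as the interface text tells. Shifts and turns lie within -1 to 1; 1 stands for 0.05 m of shift or 4 degrees of turn. Its arguments: {"type":"object","properties":{"steps":{"type":"array"}},"required":["steps"]}

```bash
mkdir -p pics
cat > h.py <<'E'
import numpy as np, cv2
from plant import manip
from scipy.spatial.transform import Rotation as R
def save(s,n): cv2.imwrite('pics/'+n+'.png',s['color'][:,:,::-1])
def ray(s,p):
    u=cv2.undistortPoints(np.array([[p]],float),np.array(s['camera_matrix']),np.array(s['dist']))[0,0]
    d=np.array([u[0],u[1],1.]); return np.array(s['position']),np.array(s['rotation'])@d
def atz(s,p,z):
    o,d=ray(s,p); return o+d*(z-o[2])/d[2]
def proj(s,P):
    Rm=np.array(s['rotation']); t=-Rm.T@np.array(s['position'])
    return cv2.projectPoints(np.array(P,float).reshape(-1,3),cv2.Rodrigues(Rm.T)[0],t,np.array(s['camera_matrix']),np.array(s['dist']))[0][:,0]
E
python3 - <<'E'
from h import *
st=manip.state(); print(st['time'],st['tool_pos'],st['tool_rot'],st['opening'])
for c in ['scene','side']:
    s=manip.snapshot(c); save(s,c+'0'); print(c,s['position'])
    for t,z in [('gate',.118),('green_dot',.118),('red_dot',.118),('yellow_dot',.118),('blue_dot',.118),('knob',.18),('gearbox',0),('loupe',.1),('case_ring',.1),('dome',0),('blower',0),('wax_tin',0),('oil_jar',0)]:
        r=manip.landmark_of(t,s)
        for q in r[:2]: print(t,np.round(q['point'],1),round(q['confidence'],2),np.round(atz(s,q['point'],z),4))
E
```

```text
0.0 [0.22515772 0.47379096 0.24473181] [-3.14029256e+00 -1.72333415e-04  2.69790075e+00] 0.08571450831759414
scene [1.15510965 0.14486196 0.90074609]Traceback (most recent call last):
  File "<stdin>", line 7, in <module>
  File "h.py", line 9, in atz
    o,d=ray(s,p); return o+d*(z-o[2])/d[2]
                                      ~^^^
IndexError: invalid index to scalar variable.
```

```bash
sed -i "s/np.array(s\['rotation'\])/rot(s)/" h.py
cat >> h.py <<'E'
def rot(s):
    r=np.array(s['rotation'])
    return r if r.shape==(3,3) else R.from_euler('xyz',r).as_matrix()
E
python3 - <<'E'
from h import *
for c in ['scene','side']:
    s=manip.snapshot(c); save(s,c+'0'); print(c,s['position'],s['rotation'])
    for t,z in [('gate',.118),('green_dot',.118),('red_dot',.118),('yellow_dot',.118),('blue_dot',.118),('knob',.18),('gearbox',0),('loupe',.1),('case_ring',.1),('dome',0),('blower',0),('wax_tin',0),('oil_jar',0)]:
        r=manip.landmark_of(t,s)
        for q in r[:2]: print(t,np.round(q['point'],1),round(q['confidence'],2),np.round(atz(s,q['point'],z),4))
E
```

```text
scene [1.15510965 0.14486196 0.90074609] [-2.49645019  0.01382367  1.79840061]
gate [337.  191.4] 0.56 [0.5035 0.129  0.118 ]
green_dot [318.2 181.6] 0.44 [0.4826 0.0793 0.118 ]
red_dot [372.6 187.6] 0.69 [0.4727 0.2123 0.118 ]
red_dot [316.  177.5] 0.54 [0.4706 0.0718 0.118 ]
yellow_dot [353.6 208.3] 0.45 [0.5458 0.1743 0.118 ]
blue_dot [317.6 202.6] 0.58 [0.5473 0.089  0.118 ]
knob [340.9 175. ] 0.78 [0.5049 0.1321 0.18  ]
gearbox [335.4 224.3] 0.58 [0.5165 0.1383 0.    ]
loupe [374.3 187. ] 0.59 [0.4541 0.2179 0.1   ]
dome [234.1 240.8] 0.63 [ 0.6232 -0.1063  0.    ]
blower [418.3 243.4] 0.92 [ 0.5299  0.3551 -0.    ]
wax_tin [416.7 200.1] 0.6 [0.3879 0.3466 0.    ]
oil_jar [413.6 287.2] 0.64 [0.6574 0.3485 0.    ]
side [ 0.46023967 -0.75326112  0.91040749] [-2.35669385e+00  9.40775945e-04 -1.77166854e-01]
gate [239.2 181.4] 0.95 [0.5129 0.1252 0.118 ]
green_dot [226.9 193.7] 0.59 [0.4811 0.0894 0.118 ]
red_dot [224.9 170.4] 0.49 [0.4843 0.1693 0.118 ]
yellow_dot [247.1 164.8] 0.61 [0.5381 0.1801 0.118 ]
yellow_dot [223.5 172.3] 0.31 [0.4804 0.1632 0.118 ]
blue_dot [254.4 194. ] 0.39 [0.5415 0.0775 0.118 ]
knob [238.5 154.5] 0.75 [0.5175 0.1457 0.18  ]
knob [212.5 165.5] 0.45 [0.4572 0.1183 0.18  ]
gearbox [243.8 216.4] 0.92 [0.5171 0.1268 0.    ]
loupe [209.6 164.5] 0.48 [0.4502 0.2188 0.1   ]
case_ring [229.7 194.9] 0.52 [0.4875 0.1034 0.1   ]
case_ring [267.  205.9] 0.41 [0.5657 0.0533 0.1   ]
dome [306.8 286.7] 0.56 [ 0.6255 -0.1076  0.    ]
blower [236.1 152.2] 0.53 [0.5262 0.3786 0.    ]
wax_tin [185.4 167.7] 0.69 [0.383  0.3373 0.    ]
wax_tin [266.1 209.5] 0.66 [0.5746 0.1407 0.    ]
oil_jar [284.9 154.7] 0.52 [0.6587 0.3433 0.    ]
```

```bash
ls pics
```

```text
scene0.png
side0.png
```

Run:
```python
import cv2
a=cv2.imread('pics/scene0.png');b=cv2.imread('pics/side0.png')
cv2.imwrite('pics/sc_crop.png',cv2.resize(a[140:280,240:440],None,fx=4,fy=4,interpolation=2))
cv2.imwrite('pics/si_crop.png',cv2.resize(b[110:250,150:350],None,fx=4,fy=4,interpolation=2))
```

```text
(no output)
```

View pics/scene0.png

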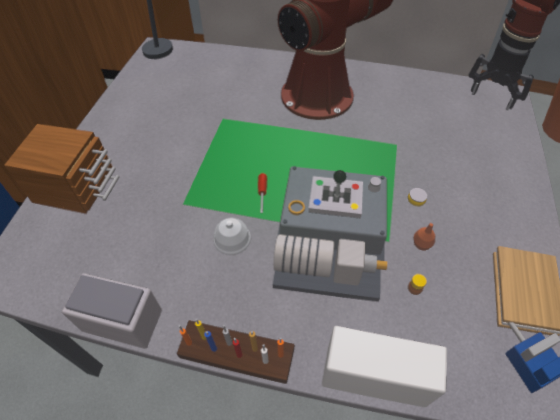

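View pics/sc_crop.png

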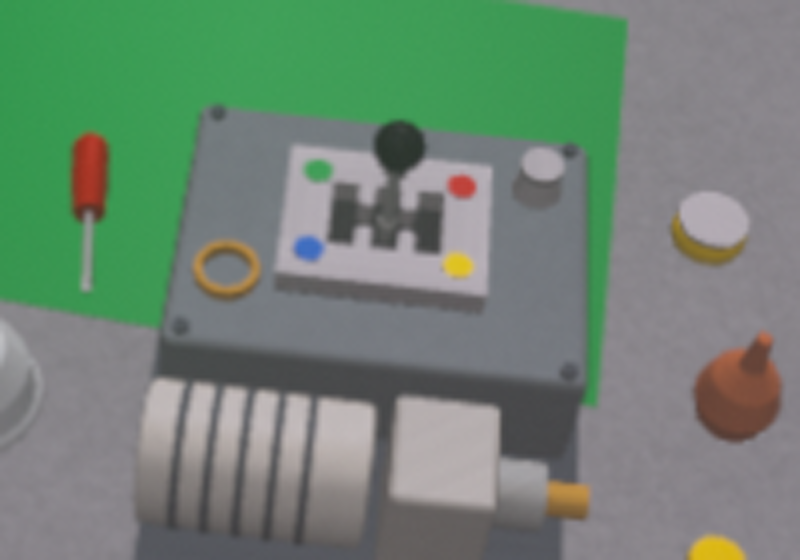

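View pics/si_crop.png

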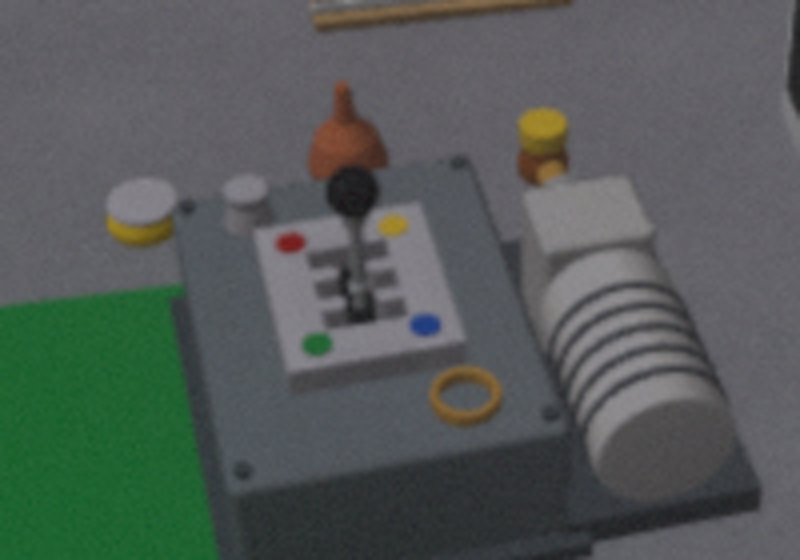

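```bash
cat > fit.py <<'E'
from h import *
from scipy.optimize import least_squares
L={'green':(-.031,-.044),'red':(-.031,.044),'blue':(.031,-.044),'yellow':(.031,.044)}
seed={'scene':{'green':(319.5,182.5),'red':(355.3,186.5),'blue':(317,202),'yellow':(354.5,206.3)},
'side':{'green':(229.3,196),'red':(222.5,170.5),'blue':(256,191),'yellow':(248,166.5)}}
hue={'green':(45,80),'red':(170,190),'blue':(100,130),'yellow':(20,34)}
obs={}
S={}
for c in seed:
    s=manip.snapshot(c);S[c]=s
    hsv=cv2.cvtColor(s['color'],cv2.COLOR_RGB2HSV).astype(int)
    for k,(u,v) in seed[c].items():
        u0,v0=int(u)-6,int(v)-6
        w=hsv[v0:v0+13,u0:u0+13]; h=w[...,0].copy()
        if k=='red': h[h<10]+=180
        m=(h>=hue[k][0])&(h<=hue[k][1])&(w[...,1]>110)
        wt=m*w[...,1]; yy,xx=np.mgrid[v0:v0+13,u0:u0+13]
        p=((xx*wt).sum()/wt.sum(),(yy*wt).sum()/wt.sum()); obs[c,k]=p
        print(c,k,m.sum(),np.round(p,1),np.round(atz(s,p,.118),4))
def f(q,cs):
    r=[]
    C,Sn=np.cos(q[2]),np.sin(q[2])
    for (c,k),p in obs.items():
        if c in cs:
            l=L[k]; P=[q[0]+C*l[0]-Sn*l[1],q[1]+Sn*l[0]+C*l[1],.118]
            r+=list(proj(S[c],P)[0]-p)
    return np.array(r)
for cs in (['scene'],['side'],['scene','side']):
    o=least_squares(f,[.51,.13,.1],args=(cs,)); print(cs,np.round(o.x,4),np.abs(o.fun).max())
q=o.x
C,Sn=np.cos(q[2]),np.sin(q[2]); G=np.array([[C,-Sn],[Sn,C]])
# knob via dark cutout
oo=[];dd=[]
for c in S:
    r=manip.cut_out('knob',S[c])
    for e in r[:2]:
        m=e['pixels']; print(c,e['confidence'],m.sum(),np.round(e['point'],1))
    l=manip.landmark_of('knob',S[c])[0]; print('lm',l['point'],l['confidence'])
    if c=='scene': p=(340.0+.0,176.5)
    else: p=(238,157.5)
    for z in(.176,.185): print(c,z, G.T@(atz(S[c],p,z)[:2]-q[:2]), G.T@(atz(S[c],l['point'],z)[:2]-q[:2]))
E
python3 fit.py
```

```text
scene green 19 [319.  182.2] [0.484  0.0816 0.118 ]
scene red 27 [355. 186.] [0.4771 0.1697 0.118 ]
scene blue 29 [316.6 201.6] [0.5449 0.0861 0.118 ]
scene yellow 33 [354.  205.8] [0.5383 0.1744 0.118 ]
side green 23 [228.9 195.5] [0.4848 0.0827 0.118 ]
side red 24 [222.3 170.4] [0.4782 0.1704 0.118 ]
side blue 28 [255.9 190.8] [0.5461 0.0872 0.118 ]
side yellow 25 [247.8 166.1] [0.5391 0.1751 0.118 ]
['scene'] [0.511  0.128  0.0758] 0.16586427141473337
['side'] [0.5121 0.1288 0.0774] 0.18426508876027015
['scene', 'side'] [0.5117 0.1282 0.0768] 0.4182555366801921
scene 0.74 197 [338.6 180.3]
lm [341.6, 175.2] 0.62
scene 0.176 [-0.00516935  0.00280094] [-0.00968472  0.00622632]
scene 0.185 [0.00287704 0.00235868] [-0.00158226  0.00574151]
side 0.81 194 [239.6 157.7]
lm [240.4, 153.7] 0.78
side 0.176 [0.00476835 0.01179041] [0.01253752 0.02359429]
side 0.185 [0.00325186 0.00092367] [0.01092581 0.0125829 ]
```

Request:
move_arm:
  steps:
    - [[1,0,0,0,0,0,-0.75],[1,0,0,0,0,0,-0.75],[1,0,0,0,0,0,-0.75],[1,0,0,0,0,0,-0.75],[1,0,0,0,0,0,-0.75],[1,0,0,0,0,0,-0.75],[1,0,0,0,0,0,-0.75],[1,0,0,0,0,0,-0.75],[1,0,0,0,0,0,-0.75],[1,0,0,0,0,0,-0.7]]

```text
time: 3.05
tool_pos: [0.2254, 0.4742, 0.2453]
tool_rot: [3.142, 0.0, -3.064]
wrist_force: [0.1, -0.3, 0.1]
opening: -0.0001
```

Request:
move_arm:
  steps:
    - [[1,-0.52,-0.62,0,0,0,0],[1,-0.52,-0.62,0,0,0,0],[1,-0.52,-0.62,0,0,0,0],[1,-0.52,-0.62,0,0,0,0],[1,-0.52,-0.62,0,0,0,0],[1,-0.52,-0.62,0,0,0,0],[1,-0.52,-0.62,0,0,0,0],[1,-0.52,-0.62,0,0,0,0],[1,-0.52,-0.62,0,0,0,0],[1,-0.52,-0.62,0,0,0,0]]

```text
time: 4.3
tool_pos: [0.5092, 0.1838, 0.2454]
tool_rot: [3.141, 0.0, -3.065]
wrist_force: [-0.3, -0.4, 0.6]
opening: 0.0001
```

```bash
cat > look.py <<'E'
from h import *
import sys
q=[.5117,.1282,.0768]; C,S_=np.cos(q[2]),np.sin(q[2]); G=np.array([[C,-S_],[S_,C]])
st=manip.state(); print(st['time'],st['tool_pos'],st['tool_rot'],st['wrist_force'],'gate xy',G.T@(np.array(st['tool_pos'])[:2]-q[:2]),manip.tcp_to_tips)
ims=[]
for c in ['scene','side']:
    s=manip.snapshot(c)
    b=(270,110) if c=='scene' else (170,80)
    ims.append(cv2.resize(s['color'][b[1]:b[1]+120,b[0]:b[0]+120,::-1],None,fx=4,fy=4,interpolation=2)[:,:400])
    for lm in manip.landmark_of('knob',s)[:1]:
        p=lm['point']; print(c,np.round(p,1),lm['confidence'],*[np.round(G.T@(atz(s,p,z)[:2]-q[:2]),4) for z in (.176,.18,.185)])
cv2.imwrite('pics/'+sys.argv[1]+'.png',np.hstack(ims))
E
python3 look.py l1
```

```text
4.3 [0.50919693 0.18382556 0.24537683] [ 3.14144038e+00  2.36951118e-04 -3.06537377e+00] [-0.26375696 -0.4281516   0.59923049] gate xy [0.00177215 0.05565364] 0.014
scene [339.3 173.9] 0.7 [-0.0129  0.0008] [-0.0093  0.0006] [-0.0048  0.0003]
side [241.  154.8] 0.69 [0.0131 0.0195] [0.0124 0.0146] [0.0115 0.0085]
```

View pics/l1.png

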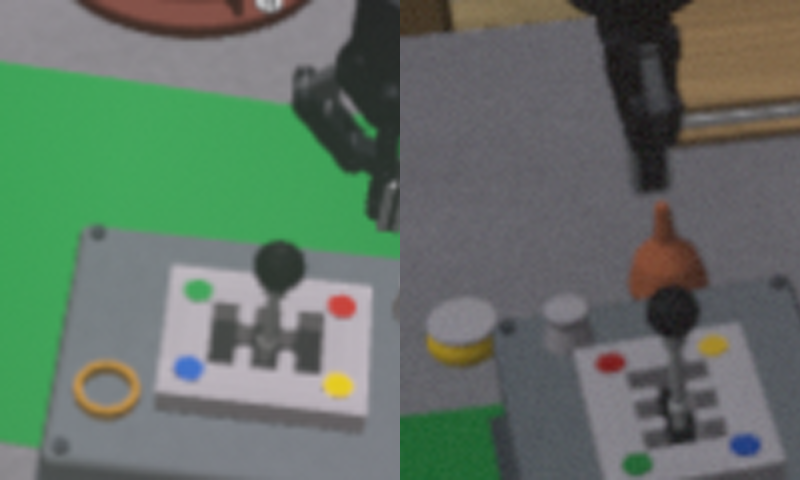

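Request:
move_arm:
  steps:
    - [[1,0,0,0,0,0,1],[1,0,0,0,0,0,1],[1,0,0,0,0,0,1],[1,0,0,0,0,0,1],[1,0,0,0,0,0,1],[1,0,0,0,0,0,1],[1,0,0,0,0,0,1],[1,0,0,0,0,0,1],[1,0,0,0,0,0,1],[1,0,0,0,0,0,1]]

```text
time: 5.75
tool_pos: [0.5073, 0.186, 0.2454]
tool_rot: [-3.142, -0.0, 2.519]
wrist_force: [0.2, -0.6, 0.1]
opening: -0.0001
```

Request:
move_arm:
  steps:
    - [[1,0,0,0,0,0,1],[1,0,0,0,0,0,1],[1,0,0,0,0,0,1],[1,0,0,0,0,0,1],[1,0,0,0,0,0,1],[1,0,0,0,0,0,1],[1,0,0,0,0,0,1],[1,0,0,0,0,0,1],[1,0,0,0,0,0,1],[1,0,0,0,0,0,1]]

```text
time: 7.0
tool_pos: [0.5073, 0.1859, 0.2454]
tool_rot: [-3.141, -0.0, 1.821]
wrist_force: [-0.3, -0.6, 0.6]
opening: 0.0004
```

Request:
move_arm:
  steps:
    - [[1,0,0,0,0,0,1],[1,0,0,0,0,0,1],[1,0,0,0,0,0,0.5],[1,0,0,0.3,0,0,0],[1,0,0,0.3,0,0,0],[1,0,0,0.3,0,0,0],[1,0,0,0.3,0,0,0],[1,0,0,0,0,0,0],[1,0,0,0,0,0,0],[1,0,0,0,0,0,0]]

```text
time: 8.25
tool_pos: [0.5087, 0.1849, 0.1859]
tool_rot: [3.14, -0.0, 1.647]
wrist_force: [-0.5, -0.5, -0.7]
opening: 0.0002
```

```bash
python3 look.py l2
```

```text
8.25 [0.50873043 0.18494953 0.18589404] [ 3.14048427e+00 -1.57464354e-04  1.64709260e+00] [-0.48240303 -0.49829628 -0.74456464] gate xy [0.00139326 0.05681009] 0.014
scene [339.7 174.9] 0.62 [-0.01    0.0019] [-0.0064  0.0017] [-0.0019  0.0014]
side [242.6 151.1] 0.8 [0.0192 0.0315] [0.0184 0.0266] [0.0175 0.0204]
```

View pics/l2.png

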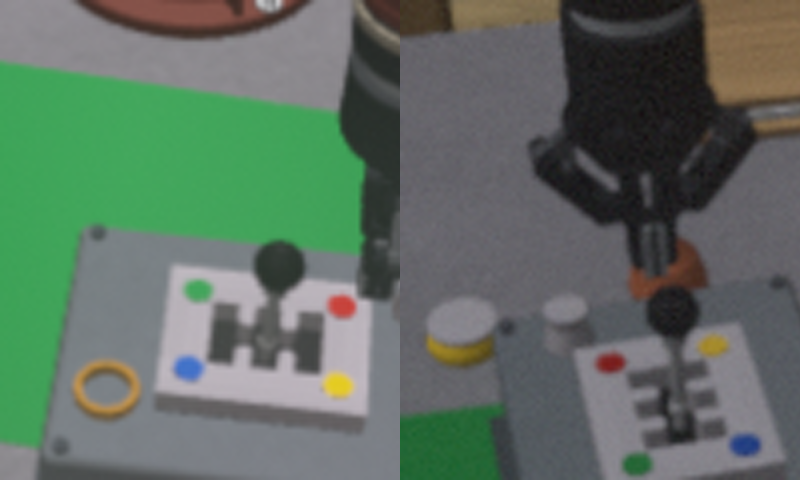

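Request:
move_arm:
  steps:
    - [[1,-0.15,0,0.1,0,0,0],[1,-0.15,0,0,0,0,0],[1,-0.15,0,0,0,0,0],[1,-0.1,0,0,0,0,0],[1,-0.1,0,0,0,0,0],[1,-0.1,0,0,0,0,0],[1,-0.1,0,0,0,0,0],[1,0,0,0,0,0,0],[1,0,0,0,0,0,0],[1,0,0,0,0,0,0]]

```text
time: 9.7
tool_pos: [0.5115, 0.1424, 0.1802]
tool_rot: [-3.141, 0.0, 1.647]
wrist_force: [0.9, -0.9, -0.6]
opening: -0.0
```

```bash
python3 look.py l3
```

```text
9.7 [0.51146295 0.14244442 0.18019847] [-3.14138612e+00  2.78119780e-04  1.64709352e+00] [ 0.9002031  -0.8954521  -0.57475012] gate xy [0.00085654 0.01422062] 0.014
scene [335.9 174.2] 0.52 [-0.0109 -0.007 ] [-0.0073 -0.0071] [-0.0028 -0.0073]
side [241.  157.1] 0.48 [0.0115 0.0115] [0.0108 0.0067] [0.0099 0.0006]
```

View pics/l3.png

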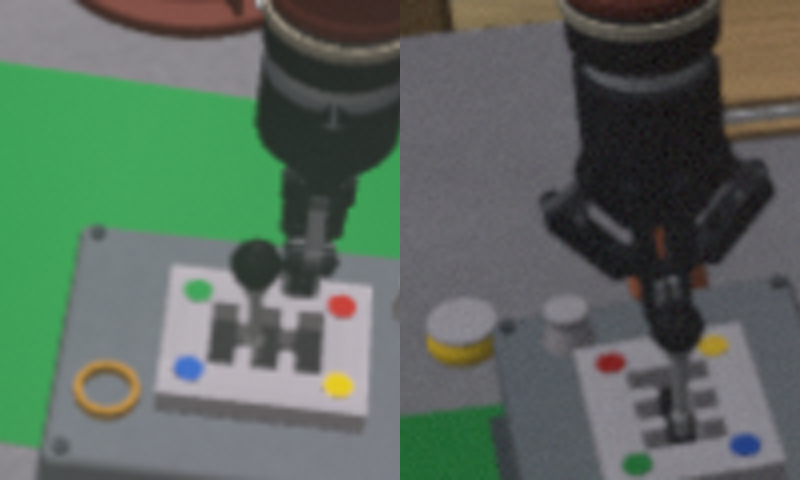

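Request:
move_arm:
  steps:
    - [[1,-0.1,0,0,0,0,0],[1,-0.1,0,0,0,0,0],[1,-0.1,0,0,0,0,0],[1,-0.1,0,0,0,0,0],[1,-0.1,0,0,0,0,0],[1,-0.06,0,0,0,0,0],[1,-0.06,0,0,0,0,0],[1,0,0,0,0,0,0],[1,0,0,0,0,0,0],[1,0,0,0,0,0,0]]

```text
time: 11.15
tool_pos: [0.5141, 0.1115, 0.1804]
tool_rot: [3.141, 0.0, 1.647]
wrist_force: [-0.2, 0.6, 0.5]
opening: 0.0002
```

```bash
python3 look.py l4
```

```text
11.15 [0.51407537 0.1115081  0.18044511] [3.14118402e+00 3.93260178e-04 1.64713108e+00] [-0.18484822  0.64404858  0.46393053] gate xy [ 0.00108769 -0.01682495] 0.014
scene [319.7 176.8] 0.69 [ 0.0024 -0.0434] [ 0.0059 -0.0433] [ 0.0103 -0.0432]
side [245.1 169. ] 0.5 [ 0.0123 -0.0307] [ 0.0116 -0.0353] [ 0.0107 -0.041 ]
```

View pics/l4.png

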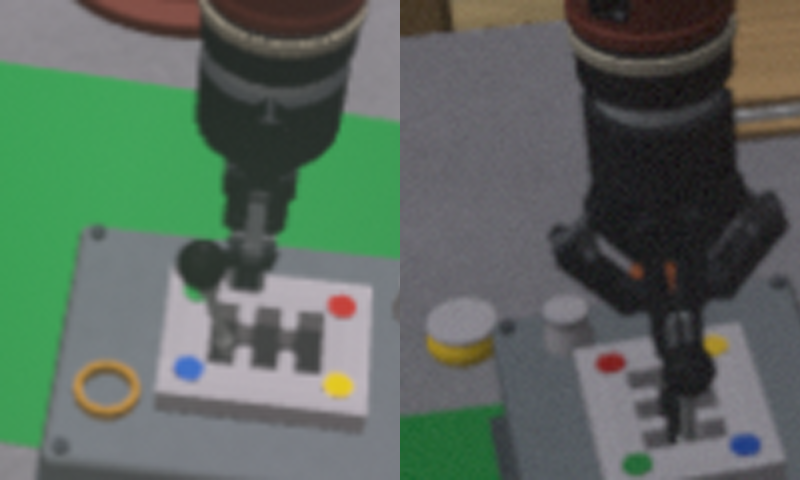

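Request:
move_arm:
  steps:
    - [[1,0.2,0,0,0,0,0],[1,0.2,0,0,0,0,0],[1,0,0,-0.4,0,0,0],[1,0,0,-0.4,0,0,0],[1,0,0,-0.4,0,0,0],[1,0,0,0,0,0,-1],[1,0,0,0,0,0,-1],[1,0,0,0,0,0,-1],[1,0,0,0,0,0,-1],[1,0,0,0,0,0,-1]]

```text
time: 12.6
tool_pos: [0.5122, 0.1323, 0.2403]
tool_rot: [3.142, -0.0, 1.999]
wrist_force: [0.0, -0.2, 0.7]
opening: -0.0001
```

Request:
move_arm:
  steps:
    - [[1,0,0,0,0,0,-1],[1,0,0,0,0,0,-1],[1,0,0,0,0,0,-1],[1,0,0,0,0,0,-1],[1,0,0,0,0,0,-1],[1,0,0,0,0,0,-1],[1,0,0,0,0,0,-1],[1,0,0,0,0,0,-1],[1,0,0,0,0,0,-1],[1,0,0,0,0,0,-1]]

```text
time: 13.85
tool_pos: [0.5122, 0.1323, 0.2403]
tool_rot: [3.142, -0.0, 2.697]
wrist_force: [0.4, -0.4, 0.2]
opening: 0.0
```

Request:
move_arm:
  steps:
    - [[1,0,0,0,0,0,-1],[1,0,0,0,0,0,-1],[1,0,0,0,0,0,-1],[1,0,0,0,0,0,-1],[1,0,0,0,0,0,-1],[1,0,0,0,0,0,-1],[1,0,0,0,0,0,-1],[1,0,0,0,0,0,-0.5],[1,0,0,0,0,0,0],[1,0,0,0,0,0,0]]

```text
time: 15.1
tool_pos: [0.5123, 0.1317, 0.2403]
tool_rot: [-3.142, 0.0, -3.066]
wrist_force: [0.5, -0.4, -0.4]
opening: 0.0007
```

```bash
python3 look.py l5
```

```text
15.1 [0.51234932 0.13166375 0.24030779] [-3.14157864e+00  8.99857692e-06 -3.06607581e+00] [ 0.50138965 -0.36343031 -0.40130942] gate xy [0.00091316 0.00340372] 0.014
scene [318.3 175.3] 0.58 [-0.0018 -0.047 ] [ 0.0018 -0.0469] [ 0.0062 -0.0468]
side [242.3 167.2] 0.75 [ 0.0076 -0.0232] [ 0.0069 -0.0279] [ 0.006  -0.0337]
```

View pics/l5.png

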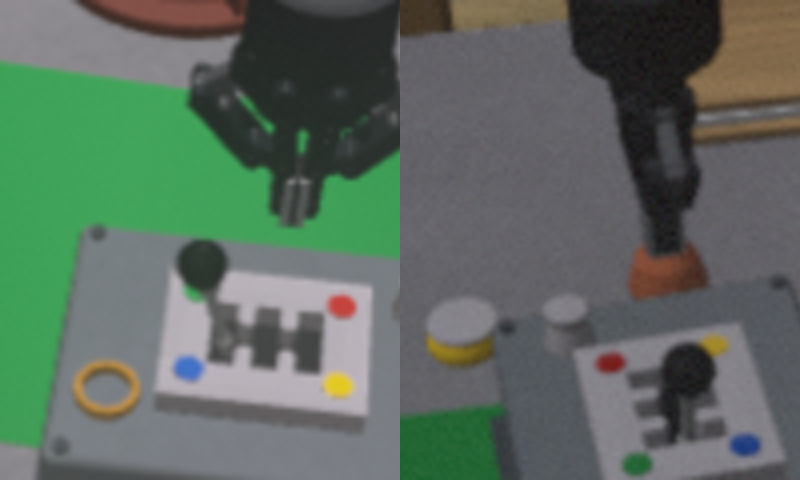

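Request:
move_arm:
  steps:
    - [[1,-0.33,0,0,0,0,0],[1,-0.33,0,0,0,0,0],[1,-0.33,-0.31,0,0,0,0],[1,0,-0.32,0,0,0,0],[1,0,-0.32,0,0,0,0],[1,0,0,0.3,0,0,0],[1,0,0,0.3,0,0,0],[1,0,0,0.3,0,0,0],[1,0,0,0.35,0,0,0],[1,0,0,0,0,0,0]]

```text
time: 16.55
tool_pos: [0.564, 0.0883, 0.176]
tool_rot: [3.141, -0.003, -3.065]
wrist_force: [0.2, 0.7, -0.1]
opening: -0.0001
```

```bash
python3 look.py l6
```

```text
16.55 [0.56401852 0.0883026  0.17596832] [ 3.14137268 -0.00323623 -3.06475012] [ 0.15075055  0.74933037 -0.10746242] gate xy [ 0.04910319 -0.04379391] 0.014
scene [333.8 224.3] 0.36 [ 0.1305 -0.0019] [ 0.1334 -0.0021] [ 0.1369 -0.0023]
side [234.9 155. ] 0.75 [-0.0003  0.0223] [-0.001   0.0174] [-0.0018  0.0113]
```

View pics/l6.png

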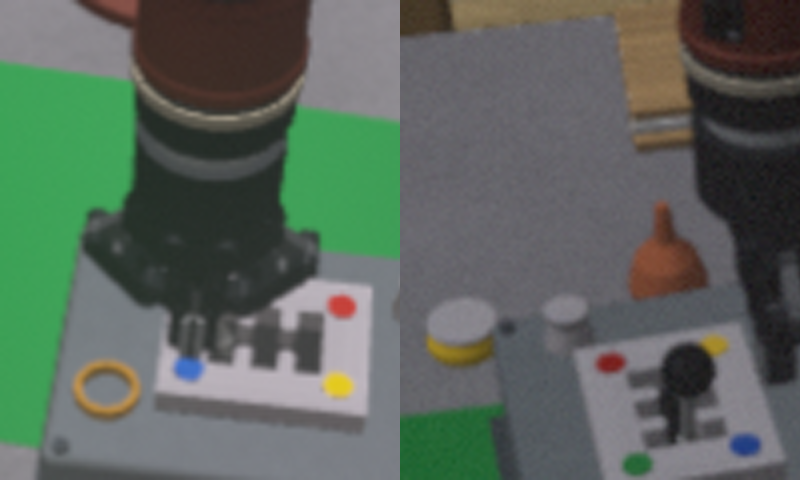

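Request:
move_arm:
  steps:
    - [[1,0.15,0,0,0,0,0],[1,0.15,0,0,0,0,0],[1,0.15,0,0,0,0,0],[1,0.12,0,0,0,0,0],[1,0.12,0,0,0,0,0],[1,0.12,0,0,0,0,0],[1,0.12,0,0,0,0,0],[1,0.1,0,0,0,0,0],[1,0,0,0,0,0,0],[1,0,0,0,0,0,0]]

```text
time: 18.0
tool_pos: [0.5137, 0.084, 0.1776]
tool_rot: [3.142, -0.001, -3.065]
wrist_force: [0.3, 0.2, -0.2]
opening: -0.0002
```

```bash
python3 look.py l7
```

```text
18.0 [0.51373712 0.08401521 0.17763284] [ 3.14152545e+00 -6.97527249e-04 -3.06530134e+00] [ 0.28478077  0.24398274 -0.16520541] gate xy [-0.00135894 -0.04421085] 0.014
scene [353.5 206.7] 0.55 [0.078  0.0373] [0.0811 0.0369] [0.085  0.0365]
side [234.9 172.4] 0.65 [-0.0113 -0.0361] [-0.0119 -0.0407] [-0.0126 -0.0464]
```

View pics/l7.png

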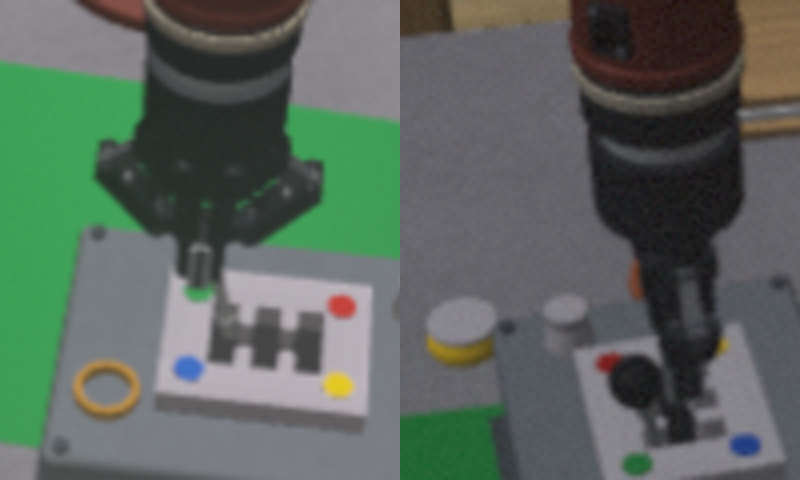

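Request:
move_arm:
  steps:
    - [[1,0.03,0,0,0,0,0],[1,0.03,0,0,0,0,0],[1,0.02,0,0,0,0,0],[1,0.02,0,0,0,0,0],[1,0,0,0,0,0,0],[1,0,0,0,0,0,0],[1,0,0,0,0,0,0],[1,0,0,0,0,0,0],[1,0,0,0,0,0,0],[1,0,0,0,0,0,0]]

```text
time: 19.45
tool_pos: [0.5091, 0.0836, 0.1778]
tool_rot: [-3.142, 0.0, -3.065]
wrist_force: [6.0, 0.3, -2.3]
opening: -0.0001
```

```bash
python3 look.py l8
```

```text
19.45 [0.50914431 0.08361825 0.17783724] [-3.14155313e+00  2.39872079e-04 -3.06530116e+00] [ 5.97530847  0.34939402 -2.33286354] gate xy [-0.00596867 -0.04425425] 0.014
scene [375.3 187.9] 0.54 [0.0176 0.0841] [0.0211 0.0834] [0.0254 0.0826]
side [228.6 173.8] 0.69 [-0.0253 -0.0372] [-0.0258 -0.0417] [-0.0264 -0.0474]
```

View pics/l8.png

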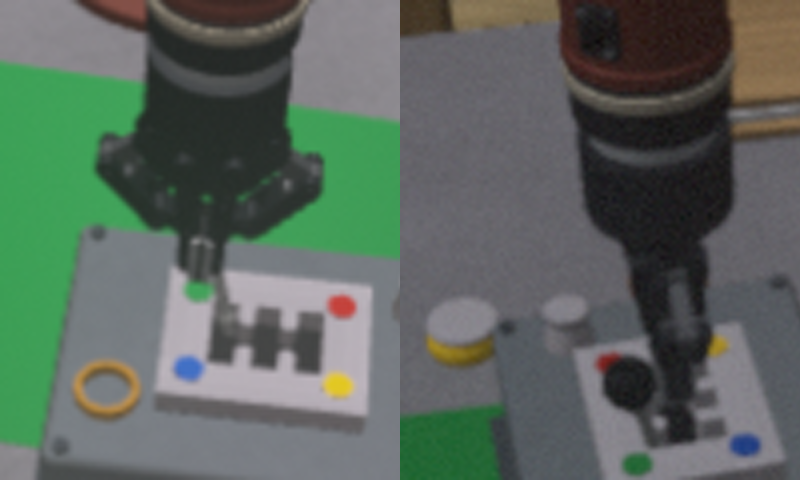

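Request:
move_arm:
  steps:
    - [[1,0.02,0,0,0,0,0],[1,0.02,0,0,0,0,0],[1,0.02,0,0,0,0,0],[1,0,0,0,0,0,0],[1,0,0,0,0,0,0],[1,0,0,0,0,0,0],[1,0,0,0,0,0,0],[1,0,0,0,0,0,0],[1,0,0,0,0,0,0],[1,0,0,0,0,0,0]]

```text
time: 20.9
tool_pos: [0.5082, 0.0835, 0.1781]
tool_rot: [3.141, 0.004, -3.065]
wrist_force: [13.2, 0.8, -9.2]
opening: -0.0004
```

Firm stop reached (force rising, hand advancing under 1 mm for 3 mm commanded). Now back off and look.

Request:
move_arm:
  steps:
    - [[1,-0.3,0,0,0,0,0],[1,-0.3,0,0,0,0,0],[1,-0.4,0,0,0,0,0],[1,0,0,-0.5,0,0,0],[1,0,0,-0.6,0,0,0],[1,0,0,-0.6,0,0,0],[1,0,0.8,-0.4,0,0,0],[1,0,0.8,0,0,0,0],[1,0,0.8,0,0,0,0],[1,0,0,0,0,0,0]]

```text
time: 22.15
tool_pos: [0.5451, 0.2089, 0.2823]
tool_rot: [3.142, -0.003, -3.062]
wrist_force: [-0.2, -0.9, -0.0]
opening: -0.0002
```

```bash
python3 look.py l9
python3 - <<'E'
from h import *
for c in ['scene','side']:
    s=manip.snapshot(c); save(s,c+'9')
    m=(s['color'].max(2)<60)
    print(manip.cut_out('knob',s)[0]['point'])
    for t,z in [('loupe',.1),('case_ring',.1),('dome',0),('blower',0),('wax_tin',0),('oil_jar',0)]:
        r=manip.landmark_of(t,s)
        for q in r[:1]: print(t,round(q['confidence'],2),np.round(atz(s,q['point'],z),3))
E
```

```text
22.15 [0.54510561 0.20889399 0.28233217] [ 3.14153685e+00 -2.50720918e-03 -3.06197418e+00] [-0.1819889  -0.94433704 -0.01649804] gate xy [0.03949835 0.0778931 ] 0.014
scene [320.2 166.4] 0.49 [-0.0301 -0.0451] [-0.0264 -0.045 ] [-0.0218 -0.045 ]
side [228.1 172.1] 0.62 [-0.0254 -0.0314] [-0.0259 -0.036 ] [-0.0265 -0.0417]
[323.4, 169.7]
loupe 0.62 [0.455 0.221 0.1  ]
case_ring 0.68 [0.567 0.047 0.1  ]
dome 0.65 [ 0.63  -0.102  0.   ]
blower 0.76 [0.524 0.364 0.   ]
wax_tin 0.74 [0.383 0.348 0.   ]
oil_jar 0.73 [0.386 0.347 0.   ]
[228.6, 174.0]
case_ring 0.62 [0.565 0.04  0.1  ]
dome 0.88 [ 0.622 -0.112  0.   ]
blower 0.69 [0.529 0.372 0.   ]
wax_tin 0.48 [ 0.387  0.347 -0.   ]
oil_jar 0.75 [ 0.662  0.349 -0.   ]
```

View pics/l9.png

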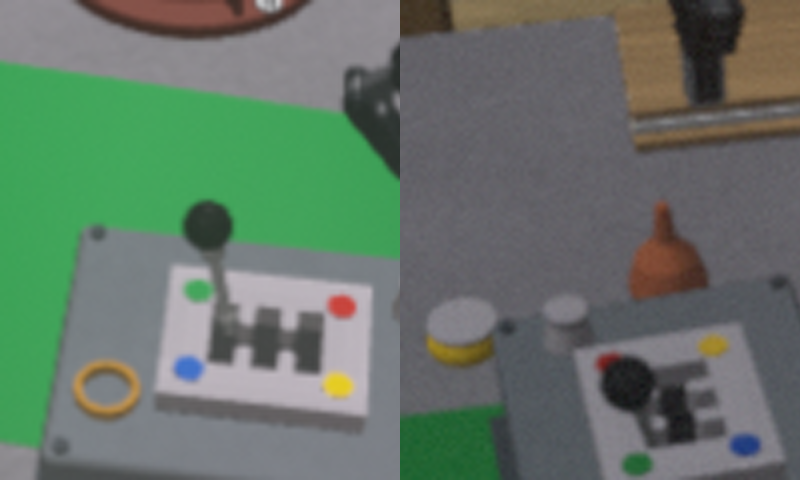

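Run:
```python
from h import *
q=[.5117,.1282,.0768]; C,S_=np.cos(q[2]),np.sin(q[2]); G=np.array([[C,-S_],[S_,C]])
from scipy.optimize import least_squares
obs={'scene':(321.6,165.9),'side':(226.6,175.6)}
S={c:manip.snapshot(c) for c in obs}
def P(a): 
    z=.015+np.sqrt(.17**2-a[0]**2-a[1]**2); return np.r_[G@np.array(a)+q[:2],z]
for c in S:
  for a in [(-.031,-.044),(-.023,-.044),(-.031,-.038)]: print(c,a,proj(S[c],P(a)))
  # dark blob centre
  u,v=map(int,obs[c]); g=S[c]['color'].max(2)[v-10:v+11,u-10:u+11]; m=(g<62).astype(np.uint8)
  m=cv2.morphologyEx(m,cv2.MORPH_OPEN,np.ones((5,5),np.uint8)); yy,xx=np.nonzero(m); print(m.sum(),xx.mean()+u-10,yy.mean()+v-10); obs[c]=(xx.mean()+u-10,yy.mean()+v-10)
o=least_squares(lambda a:np.concatenate([proj(S[c],P(a))[0]-obs[c] for c in S]),[-.03,-.04]);print(o.x,o.fun)
```

```text
scene (-0.031, -0.044) [[320.71186841 166.10428012]]
scene (-0.023, -0.044) [[320.44892731 168.21812683]]
scene (-0.031, -0.038) [[323.30800289 165.92958788]]
73 321.8904109589041 166.72602739726028
side (-0.031, -0.044) [[226.53553245 176.20145746]]
side (-0.023, -0.044) [[230.16095761 175.10666944]]
side (-0.031, -0.038) [[225.99536371 173.8795123 ]]
134 226.72388059701493 175.8134328358209
[-0.03005458 -0.04219526] [-0.4275674  -0.43895787  0.07534145 -0.45699479]
```

```bash
python3 -c "
from plant import manip
print(manip.state()['wrist_force']); print(manip.hand_in())"
```

```text
[ 0.18976294 -0.31575521  0.28004024]
the job is handed in; nothing more can be done
None
```

I set the lever to green and handed the job in at about 22 s, well inside the 64 s limit; the hand-in gives no verdict. The green slot is the near right one, at x = -31, y = -44 mm in the gearbox frame. The lever already stood upright at the cross channel. With the fingers shut, I pushed the knob across to -y with the outside of the fingers, then from the +x side into the slot until it stopped.

Last checks:
- **Firm stop:** at the end of the slot the wrist force rose to about 16 N, and the hand moved under 1 mm for 3 mm commanded.
- **Knob position:** fitting both cameras after backing off put the knob at about (-30, -42) mm. That is about 2 mm from the green dot, against the 8 mm limit.
- **Hand clear:** it ended above and to the left of the knob, about 70 mm or more away, with no real force on the wrist.
- **Loose things:** those found again were where they began, within the networks' scatter of about a centimetre. The hand passed above all of them.

Some readings disagreed or were missing:
- **Network knob points:** they were up to a centimetre or so off at times, more when the hand hid the knob. I used the dark ball's outline in the pictures instead.
- **Oil jar:** one reading in the scene view landed on the wax tin. The side view showed the jar in place.
- **Loupe and screwdriver:** the loupe was found in only one view at the end. I did not measure the screwdriver, but nothing came near it.

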